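Test blow on a mug with the spring impact tester

TASK

Give the mug in the impact tester one test blow: draw the red striker handle back until its sear catches, without squashing the orange rear buffer, let go of the handle so that the striker stays cocked, then press the yellow trigger to fire it. Do not let the striker fly from your hand or push the red pointer yourself, press the trigger and then let it come back up, and leave the mug in its nest and everything else on the bench where it is.

Things in the scene. Friction and masses are not known exactly. Their poses are not given: they have to be found in the camera images.
- tester: Green bench impact tester, bed 400 x 130 x 12 mm, screwed down. Its x axis is the firing direction (handle towards mug), z up; origin on the bench under the sear pivot. Along x (mm): handle -147 to -133 at rest, grey rear guide -88 to -72 (74 high), orange buffer -70 to -62, sear pivot 0 (85 high), grey spring barrel 20 to 75 (80 high), mug axis 127, V posts to 170 (78 high).
- sear_nose (a point): Lower tip of the sear nose, 71 mm above the bench, over the striker rod (60 mm high, on the centre line). It catches a brass collar on the rod. The collar is clamped at a setting that differs each time by up to 20 mm, so the catch comes after 22 to 42 mm of draw; nothing reports the setting, the catch must be felt.
- handle (a point): Grip point on the red striker handle, 17 mm below its top; moves with it. The handle is an upright block 14 (along the tester's x) x 30 (across) x 64 mm, top 115 mm above the bench. At rest 45 mm are free between it and the rear guide in front of it, nothing behind it. Take it from above, one finger in front and one behind, or across. Axes as the tester's.
- striker (a joint): Draw of the striker in m: 0 at rest (nose 4 mm short of the mug), growing as the handle is pulled straight back (tester's -x). Spring: 0.28 N per mm (6 N at 22, 12 N at 42 mm), 0.5 N of rubbing, 1 to 5 N more for a moment as the sear lifts. 2 to 4 mm past the catch the collar meets the buffer: +3 N per mm. Eased forward, a caught striker stops within 8 mm and no longer pulls. Flies if let go uncaught.
- buffer (a joint): Squeeze of the orange buffer pad in m: 0 untouched; it is a stiff spring of 3 N per mm. Up to about 3 mm is harmless, 5 mm is squashed.
- trigger (a joint): Angle of the sear rocker in rad: 0 at rest (sprung), growing as the yellow pad is pressed down, 0.24 against its stop. While cocked it trips at about 0.11 to 0.2 rad (the pad goes down 5 to 9 mm) at roughly 4 to 10 N; springs back when let go.
- trigger_pad (a point): Centre of the upper face of the yellow trigger pad, 28 (along x) x 30 mm, 103 mm above the bench, 45 mm in front (+x) of the sear pivot, over the grey spring barrel. Pressed straight down from above.
- pointer (a joint): Reading of the blow in m: a red drag pointer on a scale beside the barrel, 0 before the blow; the striker's blow throws it forward (+x) by some 15 to 80 mm and it stays there.
- pointer_tab (a point): Top of the red pointer tab, 3 x 12 mm, 77 mm above the bench; starts at x 12 mm, y -40 mm of the tester.
- test_mug: Cream mug with blue print under test, 84 mm over the rim, 76 mm body, 105 mm high, 0.35 kg, loose in the tester's nest; origin at the centre of its foot, z up, handle to its +y.
- mug_a: Another such mug, on the bench beside the tester; origin at the centre of its foot.
- mug_b: A third such mug, on the bench beside the tester; origin at the centre of its foot.
- saucer: Cream saucer with a blue ring, 150 mm across, 15 mm high; origin under its centre.
- jar: Closed jar with a blue cap, 64 mm across, 90 mm high; origin under its centre.
- wrench: Steel wrench lying flat, about 180 mm long; origin under its middle.
- dead_weight: Brass cylinder, 60 mm across, 50 mm high; origin under its centre.
There are look-alikes about, which are no part of the job. Leave any black or brown look-alike of the test_mug alone.

How it is judged:
By the outcome, as a careful person would: the job done as asked, in the order asked, and still so for the second after the job is handed in, with the robot touching nothing.
It also fails if it takes over 45 s, if anything falls off the work surface, if the arm or the gripper's body presses on something with over 40 N, if the wrist force passes 120 N, or if a joint passes its speed limit or range.

ROBOT

A 6-joint arm with a two-finger parallel gripper is mounted at the origin on the work surface. World frame = base frame: x ahead of the robot, y to its left, z up, the work surface at z = 0. Lengths are in m, angles in degrees, forces in N, time in s.
With the tool pointing down it reaches from about 0.35 to 0.975 m from the base axis. Payload 17.4 kg.
Tool frame: the origin (TCP) lies on the centre line of the jaws, within the pads' length; the fingertips stand 11 mm ahead of it and the grasp point (between the pads) lies 8 mm behind it; z points along the fingers, y is the line along which they close (so a half turn about z gives the same grasp; the last joint's range is limited). The gripper opens to 85 mm and grips with 20 to 120 N. Pads are 22 mm wide; open, the fingers measure 114 mm over their backs; the gripper's body (76 mm by 85 mm) begins 54 mm behind the grasp point. The pads swing forward as they close: fully open they stand 13 mm farther back than shut.
Start: joints at [-77.854, 6.646, 82.598, -0, 90.757, -2.166], TCP at [0.167, -0.654, 0.242] pointing down, gripper open.
Joint ranges: [-162.19, 162.19], [-47.58, 125.68], [4.15, 143.07], [-65.23, 245.23], [0.69, 171.88], [-170.13, 170.13]. Speed limits (degrees/s): [108.29, 108.29, 127.2, 180, 180, 180].

INTERFACE

Orientations are given as a 3x3 rotation matrix whose columns are the frame's x, y, z axes.
In Python, from rig import status, viewer, workorder gives the robot as it stands.
- The arm moves only by the tool carry_out, never from a script. Its argument "rows" is text: rows parted by semicolons, each of 5 numbers parted by spaces: the shift along the world's x, y, z in units of 60 mm (1.0 is 60 mm), then the turn about the world's z in units of 0.15 rad (1.0 is 0.15 rad), then the closure, from 0 (fully open) to 1 (shut). In form: x y z roll gripper; .... A call has 1 to 12 rows; each row shifts and turns the commanded pose from where the row before left it; what a row does not reach is not made up. A row lasts 1/8 s, in which the tool goes at most 62.5 mm and 10.7 degrees, less where a joint would pass 70% of its speed; a pose out of reach is approached as far as the arm can. A call with a number of a shift or a turn outside -1 to 1 is refused whole. A call with a gripper value outside its range is refused whole. The fingers move at their own pace and stop on an object; "newtons" is the grip in N (left out, the last holds). Time passes only in rows, so rows that do not move let the fingers close. It gives the time, the measured TCP pose, the force, the opening and the grip force at its end, in the units of the state.
- status.observe(): the state, without advancing time (a new reading comes with each control period).
- viewer.capture(name): name is "scene" or "top" or "wrist"; returns (picture, depth): 384x512x3 uint8, red, green, blue; 384x512 float32, m along the optical axis (not along the pixel's ray), 0 where there is no reading.
- viewer.camera_info(name): a dict with "intrinsics" (3x3 intrinsics, pixels), "extrinsics" (4x4, takes a point from world to camera coordinates). Camera axes: x right, y down, z forward; pixel columns grow to the right and rows downward; lengths in m; the calibration is good to about 2 mm. A picture is of the moment at which its call begins: read the wrist's pose just before it. camera_info takes no time and is no camera call; for the wrist camera it gives the pose at the moment of the call.
- workorder.hand_in(): hands the job in; it is judged then, once.
The state is a dict: "t": time; "joints": joint angles; "joint_vel": joint speeds; "joint_efforts": joint torques, N m; "position": TCP position; "tcp_rot": TCP orientation; "force": force on the tool from outside, world axes, zero at the start; "wrist_torque": the same for the moment, N m; "grip_width": finger opening in m; "gripper_force": force on a finger pad.
Only numpy, scipy, OpenCV 4.12 (cv2) and the standard library are available. Lean on these libraries where they do the work, as an engineer would, in place of code of your own. Each camera call takes 0.05 s, during which the arm holds its last target. There are 200 camera calls.

## Working session

There is one attempt and no reset: what is moved stays moved. The work goes in short steps, Python scripts to look and compute and a tool call to move; the robot and the scene stay as the last step left them, time stands still between calls to the robot, and variables do not carry over. Pictures are saved under pics/ and viewed, at most 10 in all, crops included, and the job is handed in when it is done.

Besides the shell and the picture viewer there is one more tool, called after "Emit:" as a command line: name --argument value ..., lists and objects as JSON in quotes. carry_out: Moves the arm, as the interface text tells. Its arguments: {"type":"object","properties":{"rows":{"type":"string"},"newtons":{"type":"number"}},"required":["rows"]}

```bash
mkdir -p pics; cat > h.py <<'E'
import numpy as np,cv2
from rig import status,viewer,workorder
def cap(n,f):
    K=np.array(viewer.camera_info(n)["intrinsics"]);E=np.array(viewer.camera_info(n)["extrinsics"])
    im,d=viewer.capture(n)
    v,u=np.mgrid[:384,:512]
    P=np.stack([(u-K[0,2])/K[0,0]*d,(v-K[1,2])/K[1,1]*d,d],-1)
    R=E[:3,:3];W=(P-E[:3,3])@R
    W[d==0]=np.nan
    cv2.imwrite(f"pics/{f}.png",im[:,:,::-1]); np.savez(f"pics/{f}.npz",im=im,W=W)
    return im,W
E
python3 - <<'E'
from h import *
for n in("scene","top"): cap(n,n+"0")
a=cv2.imread("pics/scene0.png");b=cv2.imread("pics/top0.png")
cv2.imwrite("pics/top0b.png",cv2.resize(b,(800,600)));cv2.imwrite("pics/scene0b.png",cv2.resize(a,(800,600)))
print(status.observe())
E
```

```text
{'t': 0.1, 'joints': array([-7.78524760e+01,  6.67228321e+00,  8.26311136e+01,  1.82359676e-04,
        9.07578154e+01, -2.16571222e+00]), 'joint_vel': array([ 0.12440403,  0.02776839, -0.0456959 , -0.01929957, -0.05576007,
       -0.00029494]), 'joint_efforts': array([ 2.50058911e-03, -7.33665490e+01, -6.33789825e+01,  1.72440775e-05,
        5.15585751e-03, -1.09467618e-05]), 'position': array([ 0.16683487, -0.65389303,  0.24163405]), 'tcp_rot': array([[ 9.68958640e-01,  2.47222785e-01, -2.21702070e-04],
       [ 2.47222880e-01, -9.68958077e-01,  1.04510266e-03],
       [ 4.35531789e-05, -1.06747108e-03, -9.99999429e-01]]), 'force': array([-0.79849329,  0.0064327 ,  0.57321549]), 'wrist_torque': array([ 0.00670074, -0.06840551,  0.02167709]), 'gripper_force': 0.0, 'grip_width': 0.08535157644236643}
```

View pics/top0b.png

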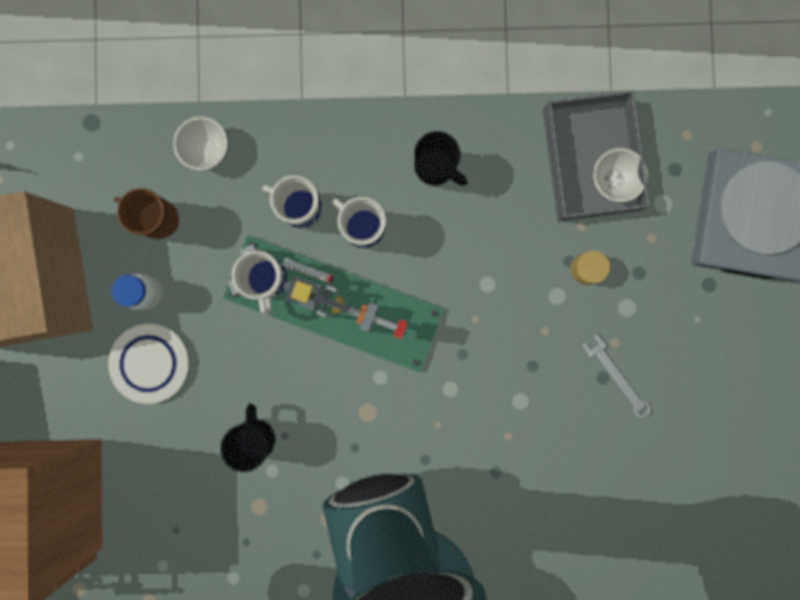

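View pics/scene0b.png

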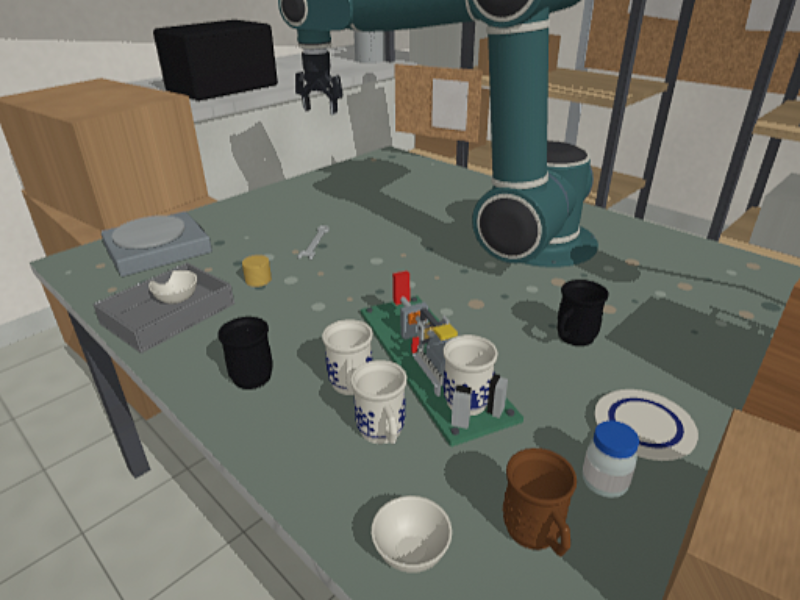

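The top view shows one green tester, with the red handle at (400,328), the yellow pad at (302,292) and the test mug in its nest at (257,275). The scene view confirms this.

Possible confusions (800x600 top view):
- Red handle: the small red pointer tab at (330,279).
- Yellow pad: the brass weight at (592,267) and the orange buffer at (362,314).
- Test mug: mugs a and b at (295,202) and (360,222), and the black and brown mugs.

I choose the tall red block at the rear end of the tester and the yellow pad over the barrel.

```bash
python3 - <<'E'
from h import *
for f in("top0","scene0"):
    z=np.load(f"pics/{f}.npz");im=z["im"];W=z["W"]
    hsv=cv2.cvtColor(im,cv2.COLOR_RGB2HSV);H,S,V=[hsv[...,i].astype(int) for i in range(3)]
    g=(np.abs(H-75)<18)&(S>100)&(W[...,2]<.03)&(W[...,2]>.004)
    for nm,m in(("red",((H<6)|(H>174))&(S>150)&(V>80)),("yel",(H>20)&(H<32)&(S>130)),("orange",(H>8)&(H<17)&(S>150)&(V>100)),("green",g)):
        n,l,st,c=cv2.connectedComponentsWithStats(m.astype(np.uint8))
        for i in range(1,n):
            if st[i,4]<8: continue
            p=W[l==i]; p=p[~np.isnan(p[:,2])]
            if not len(p): continue
            print(f,nm,st[i,4],c[i].round(),np.median(p,0).round(3),"top",p[p[:,2]>p[:,2].max()-.006].mean(0).round(4),p[:,2].max().round(3))
            if nm=="green" and st[i,4]>300: print("rect",cv2.minAreaRect((p[:,:2]*1000).astype(np.float32)))
b=cv2.imread("pics/top0.png")[140:250,135:305]
cv2.imwrite("pics/crop.png",cv2.resize(b,None,fx=4.5,fy=4.5,interpolation=cv2.INTER_CUBIC))
E
```

```text
top0 red 46 [256. 210.] [ 0.505 -0.005  0.114] top [ 0.5047 -0.0047  0.1149] 0.118
top0 yel 101 [193. 186.] [0.572 0.166 0.102] top [0.5737 0.1658 0.1033] 0.108
top0 orange 19 [231. 200.] [0.534 0.065 0.069] top [0.5328 0.0643 0.0695] 0.073
top0 green 57 [179. 162.] [0.652 0.222 0.011] top [0.6525 0.2197 0.0124] 0.016
top0 green 9 [195. 167.] [0.636 0.175 0.011] top [0.6367 0.1739 0.0127] 0.016
top0 green 31 [207. 171.] [0.623 0.137 0.011] top [0.6222 0.1361 0.0118] 0.015
top0 green 12 [185. 175.] [0.614 0.203 0.011] top [0.6131 0.2027 0.0126] 0.016
top0 green 73 [220. 181.] [0.592 0.099 0.011] top [0.5904 0.0995 0.0121] 0.015
top0 green 9 [204. 180.] [0.596 0.146 0.01 ] top [0.5959 0.146  0.0101] 0.012
top0 green 79 [229. 189.] [0.565 0.073 0.011] top [0.5698 0.0751 0.0126] 0.017
top0 green 16 [179. 190.] [0.567 0.221 0.012] top [0.5666 0.2211 0.012 ] 0.016
top0 green 13 [241. 191.] [0.564 0.038 0.011] top [0.562  0.0369 0.0116] 0.015
top0 green 24 [155. 192.] [0.564 0.291 0.011] top [0.5616 0.2889 0.0142] 0.018
top0 green 15 [175. 196.] [0.548 0.233 0.011] top [0.5508 0.2325 0.0114
[... 1870 characters left out ...]
] 0.081
scene0 green 26 [369. 151.] [-0.052  0.073  0.016] top [0.002  0.0838 0.0271] 0.03
scene0 green 8 [380. 155.] [-0.067  0.109  0.01 ] top [-0.0671  0.1088  0.009 ] 0.011
scene0 green 16 [378. 161.] [-0.02   0.129  0.007] top [-0.0166  0.1288  0.0077] 0.011
scene0 green 10 [368. 167.] [0.051 0.126 0.007] top [0.0506 0.1254 0.0071] 0.011
scene0 green 12 [358. 169.] [0.087 0.104 0.006] top [0.0864 0.1042 0.0063] 0.008
scene0 green 8 [267. 192.] [ 0.431 -0.024  0.01 ] top [ 0.432  -0.0251  0.0105] 0.012
scene0 green 1696 [274. 242.] [0.607 0.166 0.011] top [0.6    0.146  0.0108] 0.014
rect ((559.1771240234375, 123.72125244140625), (400.386962890625, 131.79530334472656), 68.59909057617188)
```

View pics/crop.png

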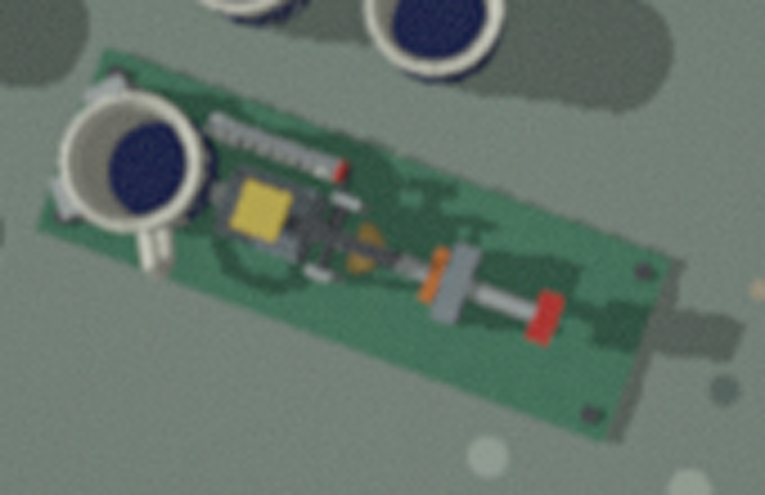

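The crop confirms the choice: red handle block at (545,318), buffer at (435,275), yellow pad at (262,210), red pointer tab at (342,170). The tester's x axis lies at about 68.3° in the world. Now approaching above the handle.

Emit:
carry_out --rows "0.47 0.9 -0.08 -0.35 0;0.47 0.9 -0.08 -0.35 0;0.47 0.9 -0.08 -0.35 0;0.47 0.9 -0.08 -0.35 0;0.47 0.9 -0.08 -0.35 0;0.47 0.9 -0.08 -0.35 0;0.47 0.9 -0.08 -0.35 0;0.47 0.9 -0.08 -0.35 0;0.47 0.9 -0.08 -0.35 0;0.47 0.9 -0.08 -0.35 0;0.47 0.9 -0.08 -0.35 0;0.47 0.9 -0.08 -0.35 0" --newtons 40

```text
t: 1.6
position: [0.5057, -0.004, 0.1845]
tcp_rot: [[0.928, -0.373, 0.0], [-0.373, -0.928, -0.0], [0.0, -0.0, -1.0]]
force: [1.2, -1.3, 0.0]
grip_width: 0.0856
gripper_force: 0.0
```

```bash
cat > look.py <<'E'
from h import *
import sys
o=status.observe();R=o["tcp_rot"]
print(o["t"],o["position"].round(4),"yaw line",np.degrees(np.arctan2(R[1,1],R[0,1])).round(2),"F",o["force"].round(2),o["joints"].round(1))
im,W=cap("wrist",sys.argv[1])
hsv=cv2.cvtColor(im,cv2.COLOR_RGB2HSV);H,S,V=[hsv[...,i].astype(int) for i in range(3)]
for nm,m in(("red",((H<6)|(H>174))&(S>150)&(V>60)),("yel",(H>20)&(H<32)&(S>130)),("orange",(H>8)&(H<17)&(S>150)&(V>100))):
    n,l,st,c=cv2.connectedComponentsWithStats(m.astype(np.uint8))
    for i in range(1,n):
        if st[i,4]<40: continue
        p=W[l==i]; p=p[~np.isnan(p[:,2])]
        if len(p)<20: continue
        q=p[p[:,2]>np.percentile(p[:,2],98)-.006]
        r=cv2.minAreaRect((q[:,:2]*1000).astype(np.float32))
        print(nm,st[i,4],c[i].round(),"ztop",np.median(q[:,2]).round(4),"rect",np.round(r[0],1),np.round(r[1],1),round(r[2],1))
E
python3 look.py w1
```

```text
1.6 [ 0.5057 -0.004   0.1845] yaw line -111.87 F [ 1.22 -1.27  0.04] [ -3.3 -13.7 107.4  -0.   86.3 108.5]
red 81 [ 77. 147.] ztop 0.0764 rect [600.6 121.5] [3.7 9.9] 67.2
red 657 [247. 201.] ztop 0.1149 rect [507.1  -1.2] [ 7.1 29.1] 67.9
yel 226 [119. 182.] ztop 0.0733 rect [558.5 106.2] [10.9 11.1] 81.5
yel 1467 [ 21. 200.] ztop 0.1031 rect [575.8 166.8] [29.3 28.9] 66.9
orange 49 [164. 177.] ztop 0.0121 rect [544.8  81.7] [11.4 21.6] 13.5
```

View pics/w1.png

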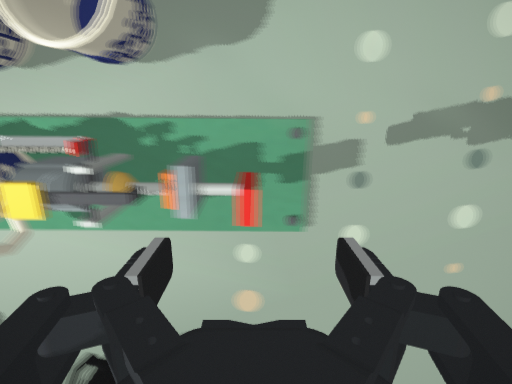

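The wrist view shows the handle at (247,201) lying between the fingers' line of closing, with the guide at (185,190). The TCP is centred over the handle to within about 3 mm and the yaw line is 68.1°. Next I descend and close.

Emit:
carry_out --rows "0 0 -0.5 0 0;0 0 -0.5 0 0;0 0 -0.54 0 0;0 0 0 0 0.3;0 0 0 0 0.6;0 0 0 0 1;0 0 0 0 1;0 0 0 0 1;0 0 0 0 1" --newtons 40

```text
t: 2.78
position: [0.5057, -0.006, 0.0934]
tcp_rot: [[0.929, -0.371, 0.002], [-0.371, -0.929, 0.0], [0.001, -0.001, -1.0]]
force: [-1.3, 1.3, 5.6]
grip_width: 0.013
gripper_force: 42.9
```

```bash
python3 look.py w2
```

```text
2.775 [ 0.5057 -0.006   0.0934] yaw line -111.8 F [-1.34  1.26  5.59] [ -3.6 -10.2 113.1   0.   77.  108.2]
red 64 [  9. 154.] ztop 0.0554 rect [605.3 118.8] [5.1 1.5] 69.3
red 2922 [254. 256.] ztop 0.1148 rect [504.4  -6.5] [14.  31.3] 67.7
yel 1108 [ 58. 221.] ztop 0.0736 rect [554.6 102.3] [16.1 14.7] 63.9
orange 705 [128. 231.] ztop 0.07 rect [533.5  64. ] [ 8.6 34.1] 68.1
```

View pics/w2.png

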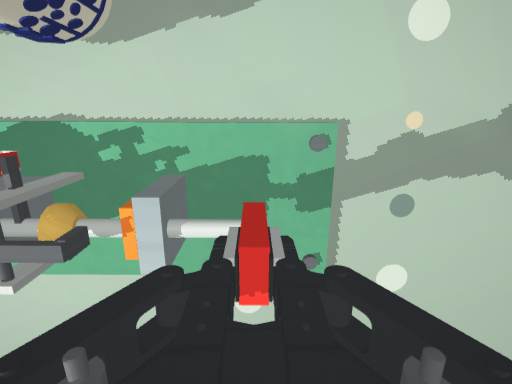

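The handle is gripped at (254,256). The brass collar at (62,225) and the buffer at (128,231) are both visible, so their gap gives a prior for the catch.

```bash
cat > gap.py <<'E'
import numpy as np,cv2,sys
z=np.load(f"pics/{sys.argv[1]}.npz");im=z["im"];W=z["W"]
hsv=cv2.cvtColor(im,cv2.COLOR_RGB2HSV);H,S,V=[hsv[...,i].astype(int) for i in range(3)]
s=W[...,0]*.371+W[...,1]*.929
for nm,m in(("brass",(H>17)&(H<30)&(S>130)),("orange",(H>8)&(H<17)&(S>150)),("red",((H<6)|(H>174))&(S>150))):
    m=m&(W[...,2]>.06)&(W[...,2]<(.13 if nm=="red" else .085))&(s<.35)
    if m.sum(): print(nm,m.sum(),"s pct 1,5,50,95,99",(np.percentile(s[m],[1,5,50,95,99])*1000).round(1),np.percentile(W[...,2][m],95).round(4))
E
python3 gap.py w2
```

```text
brass 1054 s pct 1,5,50,95,99 [292.3 293.2 299.8 307.6 308.3] 0.0757
orange 695 s pct 1,5,50,95,99 [253.4 253.9 257.5 261.  261.4] 0.0709
red 2830 s pct 1,5,50,95,99 [174.2 174.8 180.8 187.3 187.8] 0.1156
```

Emit:
carry_out --rows "-0.03 -0.08 0 0 1;-0.03 -0.08 0 0 1;-0.03 -0.08 0 0 1;0 0 0 0 1;0 0 0 0 1" --newtons 60

```text
t: 3.45
position: [0.5001, -0.0201, 0.0934]
tcp_rot: [[0.929, -0.371, 0.001], [-0.371, -0.929, 0.001], [0.001, -0.001, -1.0]]
force: [-5.0, 4.1, 8.1]
grip_width: 0.0132
gripper_force: 61.3
```

The gap is about 30.8 mm, so the catch should come at about 27–29 mm of draw and the buffer at about 31. I've drawn 15 mm so far.

Emit:
carry_out --rows "-0.025 -0.062 0 0 1;-0.025 -0.062 0 0 1;0 0 0 0 1;0 0 0 0 1"

```text
t: 3.95
position: [0.4972, -0.0273, 0.0934]
tcp_rot: [[0.929, -0.371, 0.001], [-0.371, -0.929, 0.001], [0.001, -0.002, -1.0]]
force: [-2.8, 7.1, 6.9]
grip_width: 0.0133
gripper_force: 61.3
```

Emit:
carry_out --rows "-0.01 -0.025 0 0 1;0 0 0 0 1;0 0 0 0 1"

```text
t: 4.32
position: [0.4966, -0.0286, 0.0934]
tcp_rot: [[0.929, -0.371, 0.001], [-0.371, -0.929, 0.002], [0.001, -0.002, -1.0]]
force: [-2.2, 7.8, 7.3]
grip_width: 0.0136
gripper_force: 61.2
```

Emit:
carry_out --rows "-0.01 -0.025 0 0 1;0 0 0 0 1;0 0 0 0 1"

```text
t: 4.7
position: [0.496, -0.0301, 0.0934]
tcp_rot: [[0.929, -0.371, 0.001], [-0.371, -0.929, 0.002], [0.001, -0.002, -1.0]]
force: [-1.6, 9.7, 6.2]
grip_width: 0.0134
gripper_force: 61.2
```

Emit:
carry_out --rows "-0.007 -0.018 0 0 1;0 0 0 0 1;0 0 0 0 1"

```text
t: 5.08
position: [0.4956, -0.0311, 0.0934]
tcp_rot: [[0.929, -0.371, 0.001], [-0.371, -0.929, 0.002], [0.001, -0.002, -1.0]]
force: [-2.3, 9.6, 7.2]
grip_width: 0.0132
gripper_force: 61.2
```

Emit:
carry_out --rows "-0.007 -0.018 0 0 1;0 0 0 0 1;0 0 0 0 1"

```text
t: 5.45
position: [0.4952, -0.0322, 0.0934]
tcp_rot: [[0.929, -0.371, 0.001], [-0.371, -0.929, 0.002], [0.001, -0.002, -1.0]]
force: [-1.6, 8.8, 6.7]
grip_width: 0.013
gripper_force: 61.2
```

```bash
python3 look.py w3; python3 gap.py w3
```

```text
5.45 [ 0.4952 -0.0322  0.0934] yaw line -111.78 F [-1.6   8.81  6.69] [-6.700e+00 -1.150e+01  1.142e+02  1.000e-01  7.720e+01  1.050e+02]
red 2899 [254. 256.] ztop 0.1148 rect [493.9 -32.8] [14.  30.8] 68.5
yel 1472 [ 57. 229.] ztop 0.0735 rect [539.6  78.1] [17.2 24.4] 72.8
orange 47 [ 78. 206.] ztop 0.0685 rect [548.9  58.2] [8.2 0.7] 70.3
orange 505 [ 82. 237.] ztop 0.07 rect [531.8  66.8] [11.  29.5] 68.5
brass 1524 s pct 1,5,50,95,99 [264.3 265.1 271.4 279.2 280.2] 0.0757
orange 551 s pct 1,5,50,95,99 [254.2 254.6 258.1 261.3 263. ] 0.0709
red 2796 s pct 1,5,50,95,99 [146.1 146.6 152.6 159.  159.6] 0.1156
```

View pics/w3.png

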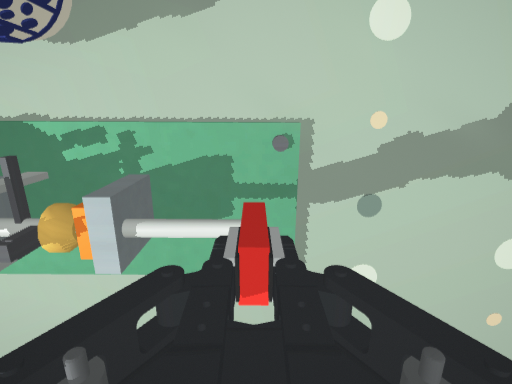

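The collar at (62,228) is now about 3 mm short of the buffer at (82,237), and the pull dipped slightly, as it would after a sear bump. I'll go a little further before easing.

Emit:
carry_out --rows "-0.007 -0.018 0 0 1;0 0 0 0 1;0 0 0 0 1"

```text
t: 5.88
position: [0.4948, -0.0333, 0.0934]
tcp_rot: [[0.929, -0.371, 0.001], [-0.371, -0.929, 0.002], [0.0, -0.002, -1.0]]
force: [-1.6, 8.7, 7.1]
grip_width: 0.0131
gripper_force: 61.2
```

Emit:
carry_out --rows "-0.007 -0.018 0 0 1;0 0 0 0 1;0 0 0 0 1"

```text
t: 6.25
position: [0.4943, -0.0343, 0.0934]
tcp_rot: [[0.929, -0.371, 0.001], [-0.371, -0.929, 0.002], [0.0, -0.002, -1.0]]
force: [-1.9, 10.7, 6.5]
grip_width: 0.0129
gripper_force: 61.2
```

Now easing forward to feel for the catch.

Emit:
carry_out --rows "0.012 0.031 0 0 1;0.012 0.031 0 0 1;0 0 0 0 1;0 0 0 0 1"

```text
t: 6.75
position: [0.4957, -0.0309, 0.0934]
tcp_rot: [[0.929, -0.371, 0.001], [-0.371, -0.929, 0.001], [0.0, -0.001, -1.0]]
force: [-2.6, 5.9, 7.5]
grip_width: 0.0133
gripper_force: 61.4
```

Emit:
carry_out --rows "0.012 0.031 0 0 1;0 0 0 0 1;0 0 0 0 1"

```text
t: 7.12
position: [0.496, -0.0302, 0.0934]
tcp_rot: [[0.928, -0.371, -0.0], [-0.371, -0.928, -0.001], [0.0, 0.001, -1.0]]
force: [-8.7, -5.7, 9.2]
grip_width: 0.0132
gripper_force: 61.7
```

The force reversed and the handle stopped at about 26 mm of draw, so the striker is caught. I'll relieve the load, then let go.

Emit:
carry_out --rows "-0.005 -0.012 0 0 1;0 0 0 0 1;0 0 0 0 1"

```text
t: 7.5
position: [0.4959, -0.0305, 0.0934]
tcp_rot: [[0.928, -0.371, 0.0], [-0.371, -0.928, -0.0], [0.0, 0.0, -1.0]]
force: [-7.0, -1.2, 8.6]
grip_width: 0.0132
gripper_force: 61.5
```

Emit:
carry_out --rows "0 0 0 0 0.7;0 0 0 0 0.4;0 0 0 0 0.2;0 0 0 0 0;0 0 0 0 0;0 0 0.5 0 0;0 0 0.7 0 0;0 0 0.4 0 0;0 0 0 0 0"

```text
t: 8.62
position: [0.4965, -0.0304, 0.1901]
tcp_rot: [[0.929, -0.371, 0.003], [-0.371, -0.929, -0.0], [0.003, -0.001, -1.0]]
force: [-0.1, -0.7, -1.8]
grip_width: 0.0854
gripper_force: 0.0
```

```bash
python3 look.py w4; python3 gap.py w4
```

```text
8.625 [ 0.4965 -0.0304  0.1901] yaw line -111.78 F [-0.13 -0.71 -1.82] [ -6.4 -15.1 108.    0.   86.9 105.3]
red 307 [ 59. 148.] ztop 0.0758 rect [599.4 121.4] [ 4.1 11.7] 70.8
red 881 [254. 200.] ztop 0.1149 rect [494.4 -31.2] [13.5 30.1] 67.8
yel 579 [128. 189.] ztop 0.0735 rect [539.6  80. ] [14.6 24.5] 66.5
yel 811 [ 11. 201.] ztop 0.103 rect [572.5 160.1] [16.5 30. ] 66.7
orange 312 [146. 190.] ztop 0.07 rect [533.4  64. ] [ 8.7 33.6] 69.2
brass 583 s pct 1,5,50,95,99 [266.  266.4 273.  280.4 281.3] 0.0757
orange 306 s pct 1,5,50,95,99 [253.5 253.7 257.4 261.  261.6] 0.071
red 1074 s pct 1,5,50,95,99 [147.7 148.5 156.3 334.9 336. ] 0.1157
```

View pics/w4.png

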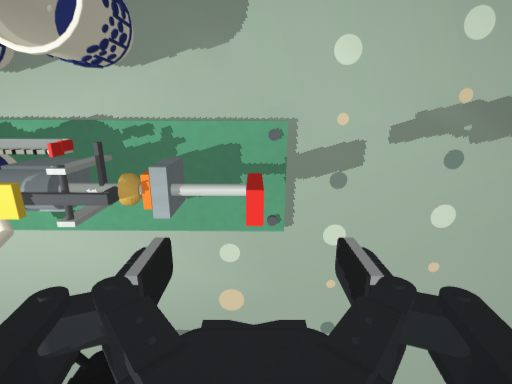

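The striker stays cocked: handle at (255,200), collar at (128,189) with 4 mm to the buffer. The pad is at about (0.574, 0.166). I'll shut the gripper, move over the pad and turn 90° to keep the fingers clear of the mug.

Emit:
carry_out --rows "0.1 0.27 0.02 0.87 1;0.11 0.28 0.02 0.87 1;0.11 0.27 0 0.87 1;0.11 0.27 0 0.87 1;0.11 0.27 0 0.87 1;0.11 0.27 0 0.87 1;0.11 0.27 0 0.87 1;0.11 0.27 0 0.87 1;0.11 0.27 0 0.87 1;0.11 0.27 0 0.87 1;0.1 0.28 0 0.87 1;0.1 0.28 0 0.9 1" --newtons 60

```text
t: 10.18
position: [0.573, 0.1663, 0.1889]
tcp_rot: [[0.367, 0.93, -0.002], [0.93, -0.367, -0.001], [-0.001, -0.002, -1.0]]
force: [0.9, 1.4, -0.2]
grip_width: -0.0002
gripper_force: 0.0
```

Emit:
carry_out --rows "0 0 -0.4 0 1;0 0 -0.4 0 1;0 0 -0.28 0 1;0 0 0 0 1;0 0 0 0 1"

```text
t: 10.8
position: [0.5735, 0.1659, 0.1266]
tcp_rot: [[0.371, 0.928, 0.001], [0.928, -0.371, 0.0], [0.0, 0.001, -1.0]]
force: [-0.3, -0.5, -0.6]
grip_width: 0.0
gripper_force: 0.0
```

```bash
python3 look.py w5; python3 - <<'E'
from h import *
im,W=cap("scene","s5")
b=cv2.imread("pics/s5.png")[130:290,200:380]
cv2.imwrite("pics/s5c.png",cv2.resize(b,None,fx=3.6,fy=3.6,interpolation=cv2.INTER_CUBIC))
E
```

```text
10.8 [0.5735 0.1659 0.1266] yaw line -21.8 F [-0.34 -0.51 -0.62] [ 1.370e+01  1.000e-01  1.003e+02 -0.000e+00  7.960e+01  3.550e+01]
red 321 [307. 248.] ztop 0.0759 rect [599.4 122.2] [ 3.5 12. ] 69.0
yel 1420 [255. 217.] ztop 0.1028 rect [576.3 171.2] [20.2 30.1] 66.7
```

View pics/s5c.png

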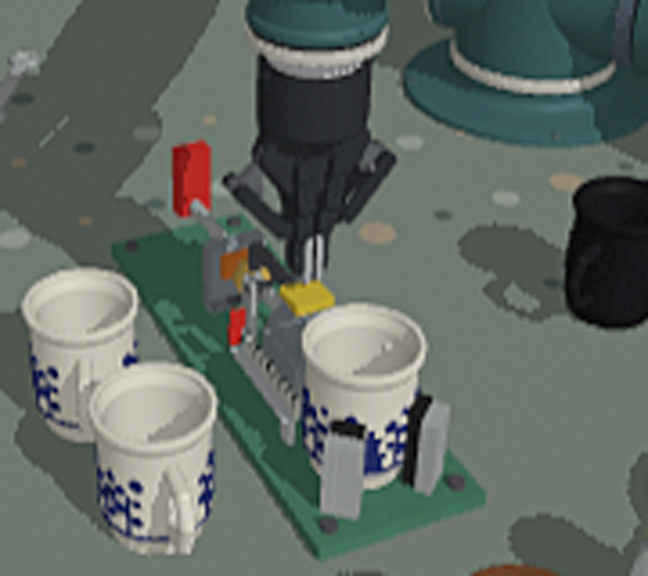

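The crop shows the fingers at (312,270) directly above the yellow pad at (305,296), clear of the mug, with the striker still cocked (handle at (190,178)). Pressing now.

Emit:
carry_out --rows "0 0 -0.1 0 1;0 0 -0.1 0 1;0 0 -0.05 0 1;0 0 -0.04 0 1;0 0 0 0 1"

```text
t: 11.52
position: [0.5736, 0.1664, 0.109]
tcp_rot: [[0.371, 0.929, 0.001], [0.929, -0.371, 0.001], [0.001, 0.001, -1.0]]
force: [2.3, 3.1, 3.2]
grip_width: 0.0001
gripper_force: 2.4
```

Emit:
carry_out --rows "0 0 -0.04 0 1;0 0 -0.03 0 1;0 0 0 0 1"

```text
t: 11.9
position: [0.5738, 0.1664, 0.1054]
tcp_rot: [[0.371, 0.929, 0.002], [0.929, -0.371, 0.001], [0.002, 0.001, -1.0]]
force: [-0.4, 5.6, 11.2]
grip_width: -0.0002
gripper_force: 6.3
```

```bash
python3 look.py w6 | head -3; python3 - <<'E'
from h import *
im,W=cap("scene","s6"); 
hsv=cv2.cvtColor(im,cv2.COLOR_RGB2HSV);H,S,V=[hsv[...,i].astype(int) for i in range(3)]
m=((H<6)|(H>174))&(S>150)&(V>80)
n,l,st,c=cv2.connectedComponentsWithStats(m.astype(np.uint8))
for i in range(1,n):
    if st[i,4]>15: print(st[i,4],c[i].round(1),np.nanmedian(W[l==i],0).round(3))
E
```

```text
11.9 [0.5738 0.1664 0.1054] yaw line -21.79 F [-0.39  5.56 11.19] [ 13.7   1.  101.4   0.   77.4  35.5]
red 335 [317. 208.] ztop 0.0763 rect [614.8 160. ] [ 3.6 12.4] 68.1
yel 1315 [255. 219.] ztop 0.0897 rect [577.5 174.3] [17.9 30. ] 67.2
190 [256.2 182.6] [0.51 0.   0.09]
39 [271.7 228.3] [0.618 0.162 0.065]
```

It fired: the pointer moved about 41 mm and the handle is back at rest. Now releasing the trigger and retreating.

Emit:
carry_out --rows "0 0 0.1 0 1;0 0 0.2 0 1;0 0 0.6 0 1;0 0 0.9 0 1;0 0 0.7 0 1;0 0 0 0 1;0 0 0 0 1;0 0 0 0 1"

```text
t: 13.0
position: [0.5729, 0.1657, 0.2529]
tcp_rot: [[0.371, 0.928, -0.002], [0.928, -0.371, -0.001], [-0.001, -0.002, -1.0]]
force: [-0.2, -0.2, -1.1]
grip_width: -0.0002
gripper_force: 0.0
```

```bash
python3 look.py w7; python3 - <<'E'
from h import *
cap("scene","s7")
cv2.imwrite("pics/s7c.png",cv2.resize(cv2.imread("pics/s7.png")[130:290,200:380],None,fx=3.6,fy=3.6,interpolation=cv2.INTER_CUBIC))
E
```

```text
13.0 [0.5729 0.1657 0.2529] yaw line -21.81 F [-0.21 -0.17 -1.09] [13.7 -3.2 91.7 -0.  91.6 35.5]
red 71 [290. 165.] ztop 0.077 rect [614.8 160. ] [ 2.8 11.6] 66.2
red 224 [254. 314.] ztop 0.2899 rect [572.4 164.3] [23.   4.5] 68.5
yel 806 [255. 178.] ztop 0.1029 rect [575.  167.1] [28.2 29.5] 67.5
yel 60 [246. 221.] ztop 0.0715 rect [542.6 113.5] [6.8 6.3] 68.1
yel 59 [263. 221.] ztop 0.0716 rect [560.7 106.3] [6.  6.3] 68.8
```

View pics/s7c.png

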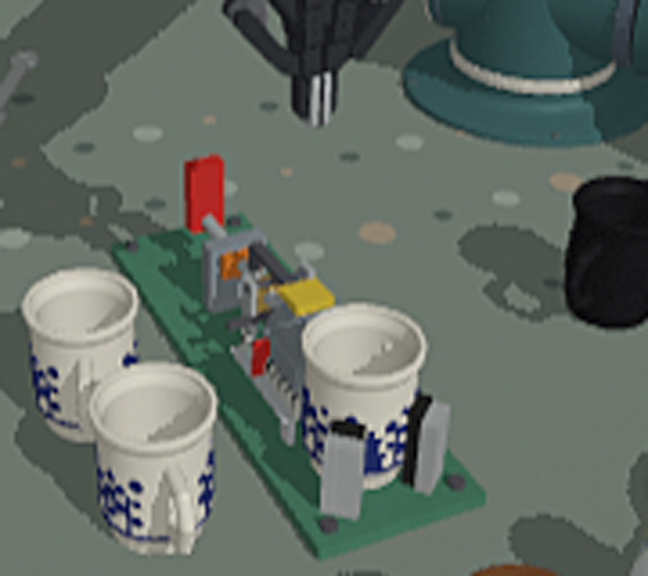

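The crop shows the striker at rest (handle at (205,190)), the pointer moved to (260,357), the yellow pad back up at (305,296), the mug in its nest at (363,390), and the gripper clear of everything.

```bash
python3 -c "
from rig import workorder;print(workorder.hand_in())"
```

```text
the job is handed in; nothing more can be done
None
```

The job is handed in: the striker caught at about 26 mm of draw and stayed cocked when I let go, the trigger fired it and came back up, the pointer moved about 41 mm, and the mug is still in its nest.

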